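# Lay the sample cylinder in its V-cradle and chock it

### The job

Take the steel sample cylinder off the sloping drip stand and lay it gently, level and centred, in the V of the cradle, without dropping it. Then lay the wooden chock flat on the cradle's long shallow flank, centred, with its upright front face up against the cylinder so that it cannot roll. Let go of both and leave the other lab ware where it stands.

Things in the scene. Friction and masses are not known exactly. Their poses are not given: they have to be found in the camera images.
- bar_mid (a point): centre of the steel sample cylinder: a round bar 40 mm in diameter, plain body 140 mm long plus a brass stub (16 mm across, 10 mm long) on each end, about 0.4 kg. x runs along it, at the start up the slope; both ends are alike. It starts in the drip stand, its axis 30 degrees from level and 90 mm above the bench at this point.
- stand: fixed drip stand with base plate 150 x 100 x 10 mm. Origin on the bench under the bar's centre; x level, towards the bar's high end. Two 45-degree V-saddles, 18 mm wide, centred 40 mm either side of the bar's centre along the bar: 62 mm in its middle is free, with a rail 36 mm below the axis. Saddle tips stand 25 mm to each side of the axis. A plate stops the low end.
- cradle: fixed level V-cradle. Origin on the bench under the V; x along the V, z up. Base plate x -65 to 65, y -55 to 95, 10 mm thick. Two white bearers 18 mm wide at x = -45 and 45 mm, 72 mm free between. Each has a short steep flank (55 degrees, 73 mm high) on -y and a long shallow flank on +y, rising at 20 degrees from y 7, z 41 to y 82, z 68 mm; the chock goes on this.
- cradle_seat (a point): where the bar's centre comes to rest in the cradle: in the middle of the V, 60 mm above the bench, axes as cradle. The bar then lies level along x.
- chock_grip (a point): centre of the grip block of the loose wooden chock (0.15 kg, flat on the bench at the start): a wedge 130 mm long (x), 46 mm deep (y), z up, highest (22 mm) at its upright front face on -y, sloping down to the rear. The block on its top is 30 (x) by 28 mm (y) and ends 58 mm above the underside; this point is 42 mm above the underside.
- chock_face (a point): middle of the chock's front face, 11 mm above its underside; 27 mm ahead (-y) of and 31 mm below chock_grip, same axes. When the chock lies flat on the shallow flank with this face touching the seated bar, this point is at about y = 22, z = 58 mm of cradle and the chock's y axis points up the flank.
- bung_a: orange rubber bung, 34 mm across, 34 mm high, standing on its narrow end; a bystander, origin at the centre of its underside
- bung_b: a second, equal orange rubber bung; a bystander, origin at the centre of its underside
- vial: small glass vial with a white cap, 28 mm across, 55 mm high; a bystander, origin at the centre of its underside
- jar: glass jar with a yellow cap, 48 mm across, 60 mm high; a bystander, origin at the centre of its underside
- amber_a: amber bottle with a blue cap, 70 mm across, 150 mm high; a bystander, origin at the centre of its underside
- amber_b: amber bottle with an orange cap, 60 mm across, 130 mm high; a bystander, origin at the centre of its underside
- flask: conical glass flask, 84 mm across, 130 mm high; a bystander, origin at the centre of its underside
Things that resemble listed ones, but are neither listed nor needed, are in the scene too. Leave any green look-alike of the cradle alone. There is more than one size of the part that bears chock_grip; the job needs the middle-sized.

How it is judged:
By the outcome, as a careful person would: the job done as asked, in the order asked, and still so for the second after the job is handed in, with the robot touching nothing.
It also fails if it takes over 64 s, if anything falls off the work surface, if the arm or the gripper's body presses on something with over 40 N, if the wrist force passes 120 N, or if a joint passes its speed limit or range.

### The arm

A 6-joint arm with a two-finger parallel gripper is mounted at the origin on the work surface. World frame = base frame: x ahead of the robot, y to its left, z up, the work surface at z = 0. Lengths are in m, angles in degrees, forces in N, time in s.
With the tool pointing down it reaches from about 0.3 to 0.75 m from the base axis. Payload 8.5 kg.
Tool frame: the origin (TCP) lies on the centre line of the jaws, within the pads' length; the fingertips stand 25 mm ahead of it and the grasp point (between the pads) lies 6 mm ahead of it; z points along the fingers, y is the line along which they close (so a half turn about z gives the same grasp; the last joint's range is limited). The gripper opens to 85 mm and grips with 20 to 120 N. Pads are 22 mm wide; open, the fingers measure 114 mm over their backs; the gripper's body (76 mm by 85 mm) begins 54 mm behind the grasp point. The pads swing forward as they close: fully open they stand 13 mm farther back than shut.
Start: joints at [-85.674, 21.807, 74.336, -0, 83.858, -12.336], TCP at [0.158, -0.527, 0.256] pointing down, gripper open.
Joint ranges: [-178.18, 178.18], [-50.72, 133.34], [12.68, 142.11], [-81.47, 261.47], [9.98, 163.14], [-165.26, 165.26]. Speed limits (degrees/s): [136.94, 136.94, 180, 180, 180, 180].

### API

Orientations are given as a 3x3 rotation matrix whose columns are the frame's x, y, z axes.
In Python, from rig import telemetry, optics, env gives the robot as it stands.
- The arm moves only by the tool send_rows, never from a script. Its argument "deltas" is a list that holds one entry, the list of rows, each a list of 7 numbers: the shift along the tool's x, y, z in m, then the turn, a rotation vector about the tool's x, y, z in rad, then the opening, from -1 (shut) to 1 (fully open), so that 0 is half open. In form: [[[x, y, z, ax, ay, az, grip], ...]]. A call has 1 to 12 rows; each row shifts and turns the commanded pose from where the row before left it, along the tool's axes as they then stand; what a row does not reach is not made up. A row lasts 1/8 s, in which the tool goes at most 62.5 mm and 10.7 degrees, less where a joint would pass 70% of its speed; a pose out of reach is approached as far as the arm can. A call is refused whole if a number of a shift passes 0.0625 or a number of a turn 0.188, either way. A call with a gripper value outside its range is refused whole. The fingers move at their own pace and stop on an object; "squeeze" is the grip in N (left out, the last holds). Time passes only in rows, so rows that do not move let the fingers close. It gives the time, the measured TCP pose, the force, the opening and the grip force at its end, in the units of the state.
- telemetry.observe(): the state, without advancing time (a new reading comes with each control period).
- optics.get_image(name): name is "scene" or "top"; returns a dict with "image" (400x640x3 uint8, red, green, blue), "range_z" (400x640 float32, m along the optical axis (not along the pixel's ray), 0 where there is no reading), "K" (3x3 intrinsics, pixels), "rvec" (rotation vector, rad) and "tvec" (3), from world to camera coordinates, as OpenCV has them. Camera axes: x right, y down, z forward; pixel columns grow to the right and rows downward; lengths in m; the calibration is good to about 2 mm. A picture is of the moment at which its call begins.
- env.close_job(): hands the job in; it is judged then, once.
The state is a dict: "time_s": time; "q": joint angles; "qvel": joint speeds; "joint_efforts": joint torques, N m; "position": TCP position; "tool_rot": TCP orientation; "ft_force": force on the tool from outside, world axes, zero at the start; "wrist_torque": the same for the moment, N m; "grip_width": finger opening in m; "gripper_force": force on a finger pad.
Only numpy, scipy, OpenCV 4.12 (cv2) and the standard library are available. Lean on these libraries where they do the work, as an engineer would, in place of code of your own. Each camera call takes 0.05 s, during which the arm holds its last target. There are 200 camera calls.

## Working session

There is one attempt and no reset: what is moved stays moved. The work goes in short steps, Python scripts to look and compute and a tool call to move; the robot and the scene stay as the last step left them, time stands still between calls to the robot, and variables do not carry over. Pictures are saved under pics/ and viewed, at most 10 in all, crops included, and the job is handed in when it is done.

Besides the shell and the picture viewer there is one more tool, called after "Call:" as name([rows], argument=value, ...), one row to a line, values as JSON. send_rows: Moves the arm, as the interface text tells. Its arguments: {"type":"object","properties":{"deltas":{"type":"array"},"squeeze":{"type":"number"}},"required":["deltas"]}

```bash
ls; mkdir -p pics; cat > h.py <<'E'
import numpy as np, cv2
from rig import telemetry, optics, env
def grab(n):
    d=optics.get_image(n); R=cv2.Rodrigues(np.array(d['rvec'],float))[0]; t=np.array(d['tvec'],float).ravel()
    K=np.array(d['K']); Z=d['range_z']; v,u=np.mgrid[0:400,0:640]
    P=np.stack([(u-K[0,2])/K[0,0]*Z,(v-K[1,2])/K[1,1]*Z,Z],-1)
    W=(P-t)@R; W[Z==0]=np.nan
    return d['image'],W,K,R,t
E
python3 - <<'E'
from h import *
for n in('scene','top'):
    im,W,K,R,t=grab(n); cv2.imwrite(f'pics/{n}0.png',im[...,::-1]); np.savez(f'{n}0.npz',im=im,W=W,K=K,R=R,t=t)
    print(n,K[0,0],-R.T@t,R[2])
print(telemetry.observe())
E
```

```text
pics
scene 480.26416861065707 [ 1.18212564 -0.06098213  0.89524843] [-0.62802808  0.05005958 -0.77657889]
top 480.5897854885857 [ 0.23445575 -0.00510941  1.39934529] [ 0.20234722  0.01000401 -0.97926274]
{'time_s': 0.1, 'q': array([-8.56747055e+01,  2.18382315e+01,  7.43776945e+01, -2.10703919e-04,
        8.38569701e+01, -1.23356278e+01]), 'qvel': array([-0.11231812, -0.06245367, -0.04542684,  0.02656403, -0.03121296,
        0.01484757]), 'joint_efforts': array([ 3.77565229e-03, -4.49215937e+01, -2.31657672e+01, -1.40704065e-04,
        3.58655961e-03,  1.19081950e-06]), 'position': array([ 0.1576708 , -0.52669248,  0.25577916]), 'tool_rot': array([[ 9.58018162e-01,  2.86707503e-01, -9.95997407e-05],
       [ 2.86707395e-01, -9.58017359e-01,  1.26837769e-03],
       [ 2.68235120e-04, -1.24368485e-03, -9.99999191e-01]]), 'ft_force': array([-0.15671345,  0.02611778,  0.11168617]), 'wrist_torque': array([ 0.02709535, -0.0238253 ,  0.02354996]), 'gripper_force': 0.0, 'grip_width': 0.08563441331641104}
```

View pics/scene0.png

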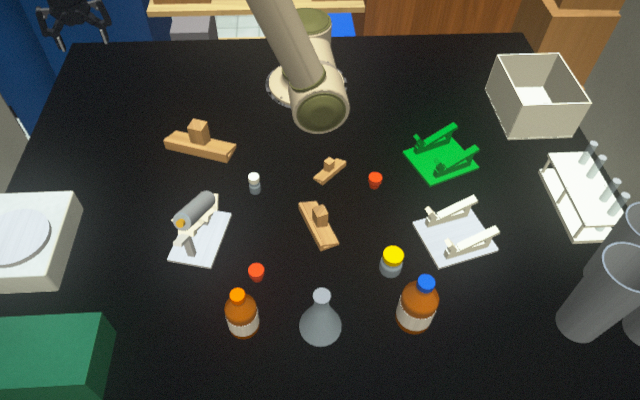

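View pics/top0.png

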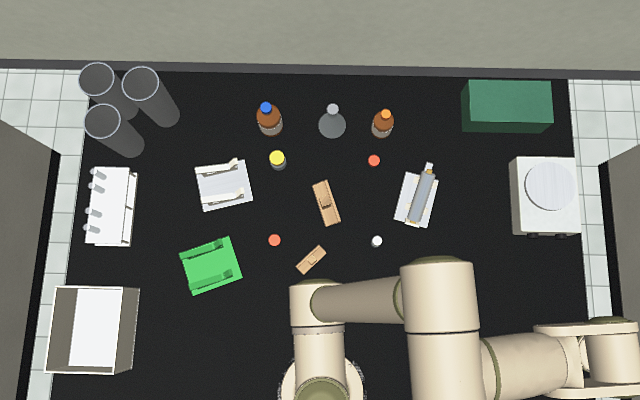

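The scene view shows the bar on its stand at (195,215), with the white cradle at (455,230). The green look-alike cradle is at (440,152).

Candidates for the chock, by scene pixel:
- Large: (200,140)
- Small: (330,170)
- Middle: (318,222), which is also at (326,203) in the top view. I choose this one and will check its length against 130 mm.

The only bar and the only white cradle leave no other choice for those two.

```bash
cat > m.py <<'E'
from h import *
D={n:np.load(n+'0.npz') for n in('scene','top')}
def rect(p): 
    r=cv2.minAreaRect((p*1000).astype(np.float32)); return np.round(r[0],1),np.round(r[1],1),round(r[2],1)
E
python3 - <<'E'
from m import *
for n,pix in (('scene',dict(mid=(318,238),small=(330,177),big=(180,148),cr=(452,232),bar=(195,208),base=(200,250))),('top',dict(mid=(322,190),small=(305,265),cr=(222,185),bar=(422,195),base=(404,205)))):
    d=D[n]; W=d['W']
    print(n,{k:np.round(W[v,u],3).tolist() for k,(u,v) in pix.items()})
    hsv=cv2.cvtColor(d['im'],cv2.COLOR_RGB2HSV)
    wood=((hsv[...,0]>8)&(hsv[...,0]<22)&(hsv[...,1]>70)&(hsv[...,2]>80)&(W[...,2]<.075)&(W[...,2]>.003)&(abs(W[...,1])<.5)).astype(np.uint8)
    nl,lab,st,c=cv2.connectedComponentsWithStats(wood)
    for i in range(1,nl):
        if st[i,4]>60:
            p=W[lab==i]; print(' wood',c[i].round(),st[i,4],'zmax',np.nanmax(p[:,2]).round(3),rect(p[:,:2]), 'top',rect(p[p[:,2]>np.nanmax(p[:,2])-.008][:,:2]))
    # plates
    for nm,(cx,cy) in dict(cr=W[pix['cr'][1],pix['cr'][0],:2],st=W[pix['base'][1],pix['base'][0],:2]).items():
        near=(np.hypot(W[...,0]-cx,W[...,1]-cy)<.14)
        p=W[near&(W[...,2]>.006)&(W[...,2]<.014)&(hsv[...,1]<70)&(hsv[...,2]>90)]; print(nm,'plate',len(p),rect(p[:,:2]),'z',np.median(p[:,2]).round(4))
        p=W[near&(W[...,2]>.03)&(hsv[...,1]<80)]; print('   high',len(p),np.nanmax(p[:,2]).round(3))
s=np.hstack([cv2.resize(D['scene']['im'][170:260,280:370],(400,400),interpolation=cv2.INTER_CUBIC),cv2.resize(D['scene']['im'][180:270,160:250],(400,400),interpolation=cv2.INTER_CUBIC)])
cv2.imwrite('pics/crop1.png',s[...,::-1])
E
```

```text
scene {'mid': [0.58, -0.004, 0.02], 'small': [0.387, 0.039, 0.005], 'big': [0.277, -0.34, 0.016], 'cr': [0.571, 0.302, 0.008], 'bar': [0.556, -0.258, 0.115], 'base': [0.59, -0.263, 0.01]}
 wood [199. 144.] 1447 zmax 0.075 (array([ 259.1, -291.2]), array([178.8,  73. ]), 70.2) top (array([ 269.4, -283.4]), array([30.7, 50.9]), 26.4)
 wood [329. 169.] 413 zmax 0.044 (array([367. ,  38.7]), array([33.9, 93.1]), 44.6) top (array([365.2,  36.6]), array([19.4, 26.8]), 55.4)
 wood [375. 177.] 72 zmax 0.037 (array([416.7, 146. ]), array([27.2, 26.9]), 51.5) top (array([416.7, 146. ]), array([27.2, 26.9]), 51.5)
 wood [318. 224.] 1051 zmax 0.06 (array([532.8,  -1.8]), array([134.6,  48.1]), 20.0) top (array([531.9,   3. ]), array([32.7, 29. ]), 18.1)
 wood [243. 321.] 96 zmax 0.075 (array([ 784.6, -159.7]), array([25.8, 58.8]), 11.5) top (array([ 784.6, -159.7]), array([25.8, 58.8]), 11.5)
 wood [410. 329.] 96 zmax 0.023 (array([797.3, 163.8]), array([59.7, 18.6]), 72.9) top (array([797.8, 162. ]), array([57.8, 17. ]), 69.3)
 wood [246. 334.] 70 zmax 0.022 (array([ 787.9, -158.9]), array([18.
[... 193 characters left out ...]
50.4, -266.7]), array([100.7, 152.1]), 75.1) z 0.0088
   high 1413 0.141
top {'mid': [0.566, 0.011, 0.017], 'small': [0.345, 0.054, 0.014], 'cr': [0.575, 0.308, 0.015], 'bar': [0.534, -0.264, 0.116], 'base': [0.528, -0.232, 0.009]}
 wood [326. 203.] 706 zmax 0.067 (array([530.5,  -1.8]), array([135.1,  48.3]), 18.8) top (array([524.7,   1.7]), array([26.9, 26.4]), 21.0)
 wood [311. 259.] 365 zmax 0.046 (array([362.8,  38.8]), array([35.8, 91.6]), 44.5) top (array([359. ,  36.2]), array([18.4, 19.8]), 47.0)
cr plate 1176 (array([580.5, 305.8]), array([139.2, 153. ]), 15.0) z 0.0101
   high 640 0.075
st plate 670 (array([ 545.3, -268. ]), array([101.5, 150.5]), 74.2) z 0.0103
   high 995 0.147
```

View pics/crop1.png

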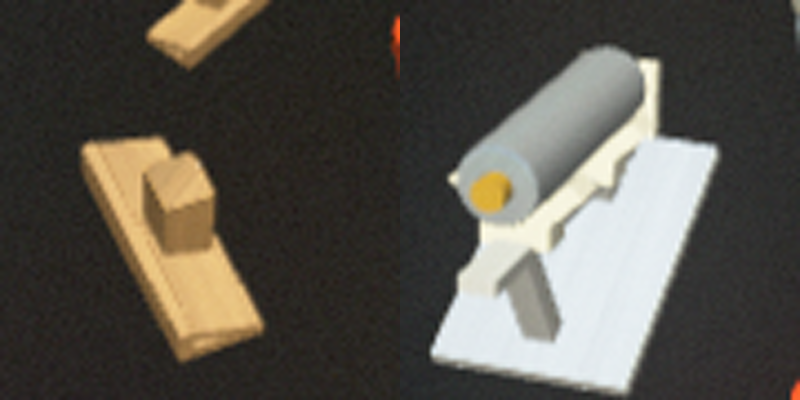

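The left crop shows a chock with an upright left side and an off-centre block. It measures 134 x 48 mm and 58–60 mm high, so it is the middle size. The right crop shows the bar in its cream saddles, with the brass stub of the near end visible. Next I fit the exact poses.

```bash
python3 - <<'E'
from m import *
from scipy.optimize import least_squares
for n in D:
    d=D[n];W=d['W'];hsv=cv2.cvtColor(d['im'],cv2.COLOR_RGB2HSV);print(n)
    # bar
    sel=(np.hypot(W[...,0]-.548,W[...,1]+.267)<.12)&(W[...,2]>.06)&(hsv[...,1]<60)&(hsv[...,2]<190)
    sel=cv2.erode(sel.astype(np.uint8),np.ones((3,3)))>0
    p=W[sel]
    def f(a):
        u=np.array([np.cos(a[2])*np.cos(a[3]),np.cos(a[2])*np.sin(a[3]),np.sin(a[2])]);q=p-np.array([a[0],a[1],a[4]])
        return np.linalg.norm(q-np.outer(q@u,u),axis=1)-.02
    r=min((least_squares(f,[.548,-.267,s*.52,np.radians(-15),.09],loss='soft_l1',f_scale=.002) for s in(1,-1)),key=lambda r:r.cost)
    a=r.x;u=np.array([np.cos(a[2])*np.cos(a[3]),np.cos(a[2])*np.sin(a[3]),np.sin(a[2])]);c=np.array([a[0],a[1],a[4]])
    s=(p-c)@u; s=s[abs(f(a))<.003]
    lo,hi=np.percentile(s,[.5,99.5]);print(' bar n',len(p),'rms',np.std(f(a)).round(4),'slope',np.degrees(a[2]).round(2),'yaw',np.degrees(a[3]).round(2),'len',(hi-lo).round(3),'mid',(c+u*(lo+hi)/2).round(4))
    b=(c+u*(.09-c[2])/u[2]);print('  axis at z=.09',b.round(4))
    # brass
    br=(hsv[...,0]>15)&(hsv[...,0]<32)&(hsv[...,1]>110)&(np.hypot(W[...,0]-.548,W[...,1]+.267)<.13)
    if br.sum(): print('  brass',br.sum(),np.nanmedian(W[br],0).round(3),((np.nanmedian(W[br],0)-c)@u).round(3), lo.round(3),hi.round(3))
    # cradle profile in candidate frame, yaw guess
    th=np.radians(15); 
    for nm,c0,th in(('cradle',(.5815,.305),np.radians(15)),('chock',(.5316,-.0018),np.radians(19.5)),('stand',(.548,-.267),np.radians(-15.3))):
        e1=np.array([np.cos(th),np.sin(th)]);e2=np.array([-e1[1],e1[0]])
        q=W[...,:2]-np.array(c0);A=q@e1;B=q@e2;zz=W[...,2]
        lim=dict(cradle=(.085,.09),chock=(.075,.03),stand=(.1,.06))[nm]
        k=(abs(A)<lim[0])&(abs(B)<lim[1])&(zz>(.02 if nm!='chock' else .005))
        if nm=='stand': k&=(zz<.09)
        for ax,X in(('A',A),('B',B)):
            print(' ',nm,ax,[(int(b*1000),int(k2.sum()),int(1000*np.nanpercentile(zz[k2],20)),int(1000*np.nanmax(zz[k2]))) for b in np.arange(-.09,.09,.01 if nm!='chock' else .006) if (k2:=k&(X>=b)&(X<b+(.01 if nm!='chock' else .006))).any()])
E
```

```text
scene
 bar n 562 rms 0.0052 slope 29.37 yaw -15.04 len 0.132 mid [ 0.5438 -0.2663  0.0909]
  axis at z=.09 [ 0.5423 -0.2658  0.09  ]
  brass 61 [ 0.605 -0.28   0.13 ] 0.015 -0.124 0.008
  cradle A [(-60, 106, 40, 70), (-50, 269, 32, 72), (-40, 277, 28, 70), (29, 127, 40, 70), (39, 286, 35, 71), (49, 288, 28, 70)]
  cradle B [(-70, 4, 65, 67), (-60, 109, 57, 72), (-50, 131, 28, 65), (-40, 51, 25, 51), (-30, 80, 28, 41), (-20, 103, 34, 44), (-10, 105, 37, 47), (0, 113, 36, 52), (9, 124, 30, 57), (19, 113, 31, 60), (29, 143, 30, 62), (39, 131, 34, 65), (49, 125, 56, 69), (59, 21, 62, 68)]
  chock A [(-71, 2, 8, 14), (-65, 28, 9, 21), (-59, 39, 9, 23), (-53, 38, 10, 22), (-47, 30, 12, 23), (-41, 21, 15, 22), (-35, 23, 14, 21), (-29, 19, 17, 23), (-23, 17, 16, 22), (-17, 22, 16, 56), (-11, 53, 18, 59), (-5, 53, 21, 59), (0, 51, 20, 58), (6, 61, 20, 59), (12, 178, 17, 59), (18, 36, 11, 58), (24, 51, 10, 23), (30, 43, 9, 25), (36, 46, 9, 24), (42, 42, 9, 22), (48, 41, 10, 24), (54, 49, 10, 22), (60, 72, 8, 24), (66, 13, 6, 21)]
  chock B [(-29, 1, 23, 23), (-23, 192, 11, 25), (-17, 118, 17,
[... 1399 characters left out ...]
, 66), (12, 11, 13, 25), (18, 23, 10, 27), (24, 34, 9, 26), (30, 32, 13, 26), (36, 28, 13, 28), (42, 36, 9, 26), (48, 28, 11, 24), (54, 34, 12, 26), (60, 8, 13, 25), (66, 1, 6, 6)]
  chock B [(-29, 4, 5, 7), (-23, 65, 20, 28), (-17, 98, 17, 27), (-11, 76, 17, 63), (-5, 94, 15, 64), (0, 88, 13, 62), (6, 92, 11, 62), (12, 90, 9, 66), (18, 95, 7, 60), (24, 10, 5, 7)]
  stand A [(-90, 52, 52, 77), (-80, 69, 43, 81), (-70, 59, 70, 87), (-60, 52, 75, 89), (-50, 63, 61, 89), (-40, 35, 64, 89), (-30, 7, 64, 88), (-20, 1, 80, 80), (59, 1, 85, 85)]
  stand B [(-40, 10, 61, 72), (-30, 27, 59, 81), (-20, 64, 56, 89), (-10, 53, 59, 89), (0, 74, 57, 89), (9, 87, 57, 89), (19, 24, 60, 76), (29, 2, 67, 67)]
```

```bash
cat > plan.py <<'E'
from h import *
from scipy.spatial.transform import Rotation as Ro
np.set_printoptions(suppress=True,precision=4)
def frame(yaw,tilt_axis=None,deg=0):
    """tool down, tool y at yaw (deg); then turned about tool axis by deg"""
    y=np.array([np.cos(np.radians(yaw)),np.sin(np.radians(yaw)),0]);z=np.array([0,0,-1.]);x=np.cross(y,z)
    R=np.c_[x,y,z]
    return R if tilt_axis is None else R@Ro.from_rotvec(np.radians(deg)*np.eye(3)[tilt_axis]).as_matrix()
def go(Rt,g,off=.006,back=0):
    """rotvec to Rt, then shift in the NEW tool axes that brings grasp point to g (back m behind)"""
    s=telemetry.observe();R=s['tool_rot'];p=s['position']
    w=Ro.from_matrix(R.T@Rt).as_rotvec(); tcp=np.array(g)-Rt[:,2]*(off+back)
    sh=Rt.T@(tcp-p)
    print('t',s['time_s'],'pos',p,'turn',w,'ang',np.degrees(np.linalg.norm(w)),'\nshift(new axes)',sh,'shift(cur axes)',R.T@(tcp-p),'world',tcp-p,'q',np.round(s['q'],1))
E
python3 - <<'E'
from plan import *
R=frame(-104.9,1,-30); print(R); 
go(R,(.539,-.266,.09),back=.09)
E
```

```text
[[ 0.8369 -0.2571 -0.4832]
 [-0.2227 -0.9664  0.1286]
 [-0.5     0.     -0.866 ]]
t 0.1 pos [ 0.1577 -0.5267  0.2558] turn [ 0.1429 -0.5101  0.5384] ang 43.276361078284324 
shift(new axes) [ 0.344  -0.35   -0.1032] shift(cur axes) [ 0.4809 -0.1152  0.0829] world [ 0.4277  0.2484 -0.0826] q [-85.7  21.8  74.4  -0.   83.9 -12.3]
```

```bash
python3 - <<'E'
from plan import *
R=frame(-104.9,1,30); print(R); 
go(R,(.539,-.266,.09),back=.09)
E
```

```text
[[ 0.8369 -0.2571  0.4832]
 [-0.2227 -0.9664 -0.1286]
 [ 0.5     0.     -0.866 ]]
t 0.1 pos [ 0.1577 -0.5267  0.2558] turn [-0.1454  0.5103  0.5377] ang 43.282802942978776 
shift(new axes) [ 0.1782 -0.35    0.1983] shift(cur axes) [ 0.3991 -0.1654  0.083 ] world [ 0.3349  0.273  -0.0826] q [-85.7  21.8  74.4  -0.   83.9 -12.3]
```

Call:
send_rows([
  [[0.04,-0.0165,0,0,0,0,1],[0.04,-0.0165,0,0,0,0,1],[0.04,-0.0165,0,0,0,0,1],[0.04,-0.0165,0,0,0,0,1],[0.04,-0.0165,0,0,0,0,1],[0.04,-0.0165,0,0,0,0,1],[0.04,-0.0165,0,0,0,0,1],[0.04,-0.0165,0,0,0,0,1],[0.04,-0.0165,0,0,0,0,1],[0.04,-0.0165,0,0,0,0,1]],
], squeeze=40)

```text
time_s: 1.35
position: [0.4945, -0.253, 0.256]
tool_rot: [[0.958, 0.287, -0.001], [0.287, -0.958, 0.0], [-0.0, -0.001, -1.0]]
ft_force: [-0.1, -0.7, -0.8]
grip_width: 0.0854
gripper_force: 0.0
```

Call:
send_rows([
  [[0,0,0,-0.0242,0.085,0.0896,1],[0,0,0,-0.0242,0.085,0.0896,1],[0,0,0,-0.0242,0.085,0.0896,1],[0,0,0,-0.0242,0.085,0.0896,1],[0,0,0,-0.0242,0.085,0.0896,1],[0,0,0,-0.0242,0.085,0.0896,1],[0,0,0,0,0,0,1],[0,0,0,0,0,0,1]],
])

```text
time_s: 2.35
position: [0.4938, -0.2543, 0.2565]
tool_rot: [[0.838, -0.255, 0.482], [-0.22, -0.967, -0.129], [0.499, 0.002, -0.867]]
ft_force: [0.2, 0.4, 0.3]
grip_width: 0.0855
gripper_force: 0.0
```

```bash
python3 - <<'E'
from plan import *
go(frame(-104.9,1,30),(.539,-.266,.09),back=.09)
E
```

```text
t 2.35 pos [ 0.4938 -0.2543  0.2565] turn [0.0006 0.0011 0.0025] ang 0.15925977345809997 
shift(new axes) [-0.0428 -0.0004  0.0715] shift(cur axes) [-0.0427 -0.0005  0.0716] world [-0.0012  0.0007 -0.0833] q [-45.8  12.7  93.3  19.7  49.3  49.3]
```

Call:
send_rows([
  [[-0.0107,0,0.018,0,0,0,1],[-0.0107,0,0.018,0,0,0,1],[-0.0107,0,0.018,0,0,0,1],[-0.0107,0,0.018,0,0,0,1],[0,0,0,0,0,0,1]],
])

```text
time_s: 2.98
position: [0.4926, -0.2538, 0.1714]
tool_rot: [[0.839, -0.256, 0.481], [-0.222, -0.967, -0.127], [0.498, -0.0, -0.867]]
ft_force: [-0.5, -0.3, 0.2]
grip_width: 0.0853
gripper_force: 0.0
```

```bash
python3 - <<'E'
from plan import *
ims=[]
for n,(u0,u1,v0,v1) in dict(scene=(140,260,120,270),top=(370,490,100,250)).items():
    im=grab(n)[0]; ims.append(cv2.resize(im[v0:v1,u0:u1],(400,500),interpolation=cv2.INTER_CUBIC))
cv2.imwrite('pics/g1.png',np.hstack(ims)[...,::-1])
go(frame(-104.9,1,30),(.539,-.266,.09))
E
```

```text
t 3.075 pos [ 0.4931 -0.2543  0.1732] turn [ 0.0008 -0.0005  0.0017] ang 0.11397521795003605 
shift(new axes) [-0.0005 -0.0005  0.0898] shift(cur axes) [-0.0006 -0.0006  0.0897] world [ 0.043  -0.0109 -0.078 ] q [-45.9  18.8 101.1  25.6  36.5  41.4]
```

View pics/g1.png

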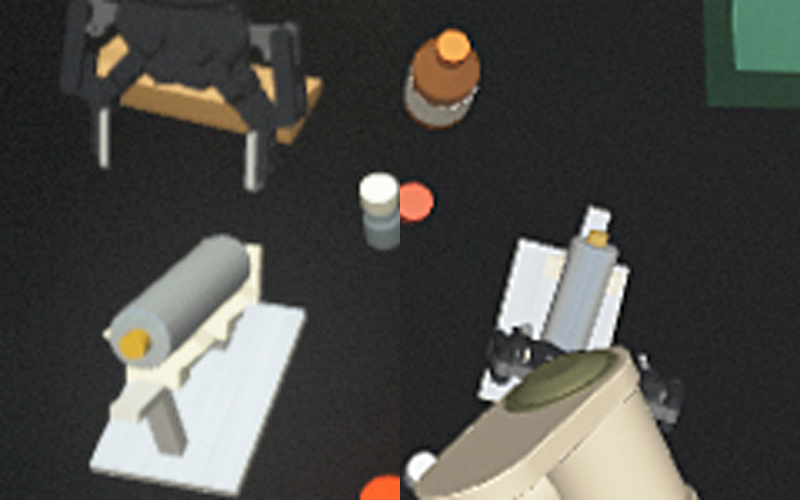

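The left pane shows the open jaws straddling the line of the bar, with the finger pads ending at about scene (171,169) and (217,175). The right pane shows the wrist hiding the middle of the bar in the top view. I check the camera bias against the known fingers.

```bash
python3 - <<'E'
from plan import *
im,W,K,R,t=grab('scene'); s=telemetry.observe(); T=s['tool_rot'];p=s['position']
L=(W-p)@T
k=(abs(L[...,1])<.062)&(abs(L[...,0])<.025)&(L[...,2]>-.03)&(L[...,2]<.04)
for sg in(-1,1):
    q=L[k&(sg*L[...,1]>.02)]; print(len(q),'x',np.nanpercentile(q[:,0],[5,50,95]),'y',np.nanpercentile(q[:,1],[5,50,95]),'z',np.nanpercentile(q[:,2],[5,50,98]))
E
```

```text
166 x [-0.0019  0.0086  0.0135] y [-0.0557 -0.0493 -0.0425] z [-0.0279 -0.009   0.0122]
197 x [-0.0075  0.0074  0.0129] y [0.0426 0.0454 0.0562] z [-0.0283 -0.0097  0.0121]
```

Call:
send_rows([
  [[0.0005,0,0.023,0,0,0,1],[0.0005,0,0.023,0,0,0,1],[0.0005,0,0.023,0,0,0,1],[0.0005,0,0.0235,0,0,0,1],[0,0,0,0,0,0,1],[0,0,0,0,0,0,1]],
])

```text
time_s: 3.88
position: [0.539, -0.2665, 0.0946]
tool_rot: [[0.837, -0.257, 0.484], [-0.221, -0.967, -0.13], [0.501, 0.002, -0.865]]
ft_force: [-0.6, -0.5, 0.3]
grip_width: 0.0854
gripper_force: 0.0
```

Call:
send_rows([
  [[0,0,0,0,0,0,0.3],[0,0,0,0,0,0,0.1],[0,0,0,0,0,0,0],[0,0,0,0,0,0,-0.2],[0,0,0,0,0,0,-0.5],[0,0,0,0,0,0,-0.5]],
], squeeze=40)

```text
time_s: 4.62
position: [0.5391, -0.2638, 0.0943]
tool_rot: [[0.837, -0.255, 0.484], [-0.222, -0.967, -0.125], [0.5, -0.003, -0.866]]
ft_force: [0.9, 14.3, 11.0]
grip_width: 0.0389
gripper_force: 39.3
```

Call:
send_rows([
  [[0,-0.0025,-0.001,0,0,0,-0.5],[0,0,0,0,0,0,-0.5],[0,0,0,0,0,0,-0.5]],
], squeeze=80)

```text
time_s: 5.0
position: [0.539, -0.2637, 0.0946]
tool_rot: [[0.837, -0.257, 0.483], [-0.222, -0.966, -0.129], [0.5, 0.001, -0.866]]
ft_force: [-2.1, 3.6, 7.0]
grip_width: 0.0384
gripper_force: 81.0
```

Call:
send_rows([
  [[0,0,-0.005,0,0,0,-0.5],[0,0,-0.015,0,0,0,-0.5],[0,0,-0.025,0,0,0,-0.5],[0,0,-0.03,0,0,0,-0.5],[0,0,-0.03,0,0,0,-0.5],[0.02,0,-0.03,0,0,0,-0.5],[0.02,0,-0.02,0,0,0,-0.5],[0,0,0,0,0,0,-0.5]],
])

```text
time_s: 6.0
position: [0.4976, -0.2529, 0.2502]
tool_rot: [[0.836, -0.257, 0.485], [-0.221, -0.966, -0.132], [0.502, 0.003, -0.865]]
ft_force: [-0.7, -0.5, -5.5]
grip_width: 0.038
gripper_force: 81.9
```

```bash
python3 - <<'E'
from plan import *
Rc=frame(-75.2); c=np.array([.5815,.305])-.02*np.array([-np.sin(np.radians(14.8)),np.cos(np.radians(14.8))]); print(c)
go(Rc,(c[0],c[1],.20))
E
```

```text
[0.5866 0.2857]
t 6.0 pos [ 0.4976 -0.2529  0.2502] turn [ 0.1394 -0.5134 -0.5051] ang 42.02977292451162 
shift(new axes) [ 0.2237 -0.4979  0.0442] shift(cur axes) [-0.0665 -0.5435  0.0104] world [ 0.0891  0.5385 -0.0442] q [-45.3  13.3  93.8  19.8  48.   49.4]
```

Call:
send_rows([
  [[0,0,0,0.0232,-0.0856,-0.0842,-0.5],[0,0,0,0.0232,-0.0856,-0.0842,-0.5],[0,0,0,0.0232,-0.0856,-0.0842,-0.5],[0,0,0,0.0232,-0.0856,-0.0842,-0.5],[0,0,0,0.0232,-0.0856,-0.0842,-0.5],[0,0,0,0.0232,-0.0856,-0.0842,-0.5],[0,0,0,0,0,0,-0.5]],
])

```text
time_s: 6.88
position: [0.4977, -0.2523, 0.2465]
tool_rot: [[0.967, 0.256, -0.004], [0.256, -0.967, 0.005], [-0.002, -0.006, -1.0]]
ft_force: [-0.3, 0.4, -4.9]
grip_width: 0.0381
gripper_force: 81.8
```

Call:
send_rows([
  [[0.0186,-0.0415,0,0,0,0,-0.5],[0.0186,-0.0415,0,0,0,0,-0.5],[0.0186,-0.0415,0,0,0,0,-0.5],[0.0186,-0.0415,0,0,0,0,-0.5],[0.0186,-0.0415,0,0,0,0,-0.5],[0.0186,-0.0415,0,0,0,0,-0.5],[0.0186,-0.0415,0,0,0,0,-0.5],[0.0186,-0.0415,0,0,0,0,-0.5],[0.0186,-0.0415,0,0,0,0,-0.5],[0.0186,-0.0415,0,0,0,0,-0.5],[0.0186,-0.0415,0,0,0,0,-0.5],[0,0,0,0,0,0,-0.5]],
])

```text
time_s: 8.38
position: [0.5781, 0.2434, 0.248]
tool_rot: [[0.966, 0.257, -0.003], [0.257, -0.966, 0.004], [-0.002, -0.005, -1.0]]
ft_force: [0.2, -0.5, -4.7]
grip_width: 0.0382
gripper_force: 82.2
```

```bash
cat > bar.py <<'E'
from plan import *
from scipy.optimize import least_squares
def bar(n='scene',rad=.16,zmin=.0):
    """cylinder fit of grey points near the grasp, in TCP frame"""
    im,W,K,R,t=grab(n); s=telemetry.observe();T=s['tool_rot'];p0=s['position']
    hsv=cv2.cvtColor(im,cv2.COLOR_RGB2HSV); L=(W-p0)@T
    m=(abs(L[...,0])<.1)&(abs(L[...,1])<.025)&(abs(L[...,2])<.05)&(hsv[...,2]<185)&(hsv[...,2]>60)&(W[...,2]>zmin)&(hsv[...,1]<70)&(abs(L[...,0])>.016)
    p=L[m]
    def f(a):
        u=np.array([1,a[2],a[3]]);u/=np.linalg.norm(u);q=p-np.array([0,a[0],a[1]]);return np.linalg.norm(q-np.outer(q@u,u),axis=1)-.02
    a=least_squares(f,[0,0.003,0,0],loss='soft_l1',f_scale=.001).x
    print(n,len(p),'rms',np.std(f(a)),'offset y,z',a[:2],'tilt deg (y,z)',np.degrees(a[2:]),'x range',np.percentile(p[abs(f(a))<.003][:,0],[.5,99.5]))
    br=(hsv[...,0]>15)&(hsv[...,0]<32)&(hsv[...,1]>110)&(abs(L[...,0])<.12)&(abs(L[...,1])<.03)&(abs(L[...,2])<.05)
    if br.sum(): print('  brass',br.sum(),np.nanpercentile(L[br],[2,50,98],axis=0).tolist())
    return im
E
python3 - <<'E'
from bar import *
im=bar(); bar('top')
go(frame(-75.2),(.5866,.2857,.15))
cv2.imwrite('pics/c1.png',cv2.resize(im[80:290,350:560],(600,600))[...,::-1])
E
```

```text
scene 384 rms 0.004920019841459695 offset y,z [0.0003 0.005 ] tilt deg (y,z) [-0.8672  0.8554] x range [-0.0644  0.0695]
  brass 72 [[-0.018055533524646034, -0.0073387315985647015, -0.004568934035122138], [0.07581171930038166, 0.0019752578057794113, -0.0005197819385332998], [0.07956064988962794, 0.00704218983302495, 0.007810452270287659]]
  ret = _var(a, axis=axis, dtype=dtype, out=out, ddof=ddof,
  arrmean = um.true_divide(arrmean, div, out=arrmean,
  ret = ret.dtype.type(ret / rcount)
Traceback (most recent call last):
  File "bar.py", line 12, in bar
    print(n,len(p),'rms',np.std(f(a)),'offset y,z',a[:2],'tilt deg (y,z)',np.degrees(a[2:]),'x range',np.percentile(p[abs(f(a))<.003][:,0],[.5,99.5]))
                                                                                                      ~~~~~~~~~~~~~^^^^^^^^^^^^^^^^^^^^^^^^^^^^^^^^^^
IndexError: index -1 is out of bounds for axis 0 with size 0
```

```bash
python3 - <<'E'
from m import *
d=D['scene'];W=d['W'];hsv=cv2.cvtColor(d['im'],cv2.COLOR_RGB2HSV)
th=np.radians(14.7);e1=np.array([np.cos(th),np.sin(th)]);e2=np.array([-e1[1],e1[0]]);o=np.array([.5875,.2849])
q=W[...,:2]-o;A=q@e1;B=q@e2;z=W[...,2]
k=(abs(A)<.08)&(B>-.08)&(B<.11)
for s in(-1,1):
    b=k&(s*A>.015)&(s*A<.075)&(z>.025)&(np.isfinite(z))
    print('bearer',s,'A pct',np.percentile(A[b],[1,5,25,50,75,95,99]).round(4),'yaw corr deg',np.degrees(np.polyfit(B[b],A[b],1)[0]).round(2))
    # top surface of the shallow flank: line z=41+tan20*(y-7)
    tp=b&(B>.025)&(B<.075); r=z[tp]-(.041+np.tan(np.radians(20))*(B[tp]-.007)); up=abs(r)<.006
    print('  flank resid med',np.median(r[up]).round(4),'slope',np.degrees(np.arctan(np.polyfit(B[tp][up],z[tp][up],1)[0])).round(1),'A of top',np.percentile(A[tp][up],[3,50,97]).round(4))
    print('  B range',np.percentile(B[b],[.5,99.5]).round(4), 'zmax',z[b].max().round(4))
p=k&(abs(z-.009)<.003); print('plate A',np.percentile(A[p],[.5,99.5]).round(4),'B',np.percentile(B[p],[.5,99.5]).round(4))
E
```

```text
bearer -1 A pct [-0.0561 -0.0547 -0.0486 -0.0421 -0.039  -0.0373 -0.0365] yaw corr deg -0.51
  flank resid med -0.0014 slope 19.6 A of top [-0.056  -0.0454 -0.0373]
  B range [-0.039   0.0831] zmax 0.0722
bearer 1 A pct [0.0338 0.0357 0.0412 0.0473 0.0508 0.0527 0.0535] yaw corr deg -0.35
  flank resid med -0.0015 slope 19.5 A of top [0.0343 0.0436 0.0524]
  B range [-0.0384  0.0834] zmax 0.0712
plate A [-0.0636  0.0641] B [-0.0546  0.0944]
```

```bash
python3 - <<'E'
from plan import *
go(frame(-75),(.587,.2847,.085),off=.004)
E
```

```text
t 8.475 pos [0.5784 0.2407 0.2486] turn [-0.0036  0.0024 -0.0041] ang 0.34145588130419785 
shift(new axes) [ 0.0197 -0.0403  0.1596] shift(cur axes) [ 0.0199 -0.0398  0.1597] world [ 0.0086  0.044  -0.1596] q [11.7 30.  61.8  0.2 88.3 86.9]
```

Call:
send_rows([
  [[0.0066,-0.0133,0,-0.002,0.001,-0.004,-0.5],[0.0066,-0.0133,0,0,0,0,-0.5],[0.0066,-0.0133,0,0,0,0,-0.5],[0,0,0.04,0,0,0,-0.5],[0,0,0.04,0,0,0,-0.5],[0,0,0.03,0,0,0,-0.5],[0,0,0.02,0,0,0,-0.5],[0,0,0,0,0,0,-0.5],[0,0,0,0,0,0,-0.5]],
])

```text
time_s: 9.6
position: [0.5882, 0.2852, 0.1208]
tool_rot: [[0.966, 0.259, 0.001], [0.259, -0.966, 0.001], [0.002, -0.001, -1.0]]
ft_force: [-0.4, 0.2, -3.5]
grip_width: 0.0379
gripper_force: 82.2
```

```bash
python3 - <<'E'
from bar import *
im=bar()
go(frame(-75),(.587,.2847,.06),off=.004)
cv2.imwrite('pics/c1.png',cv2.resize(im[120:290,380:550],(600,600),interpolation=cv2.INTER_CUBIC)[...,::-1])
E
```

```text
scene 328 rms 0.005623845641793017 offset y,z [0.0014 0.0056] tilt deg (y,z) [-0.234   0.1579] x range [-0.0714  0.0691]
  brass 56 [[-0.08131487031936481, -0.0051389793146925005, -0.003660536731937786], [0.07366502789373777, 0.0035544966430406917, -0.0008023104270801042], [0.07917730331938869, 0.009528978625883104, 0.006016849556335841]]
t 9.65 pos [0.5883 0.2852 0.121 ] turn [-0.001  -0.0021  0.0006] ang 0.1407542002962622 
shift(new axes) [-0.0014  0.0001  0.057 ] shift(cur axes) [-0.0015  0.0002  0.057 ] world [-0.0013 -0.0005 -0.057 ] q [15.5 38.5 67.7  0.1 73.7 90.4]
```

View pics/c1.png

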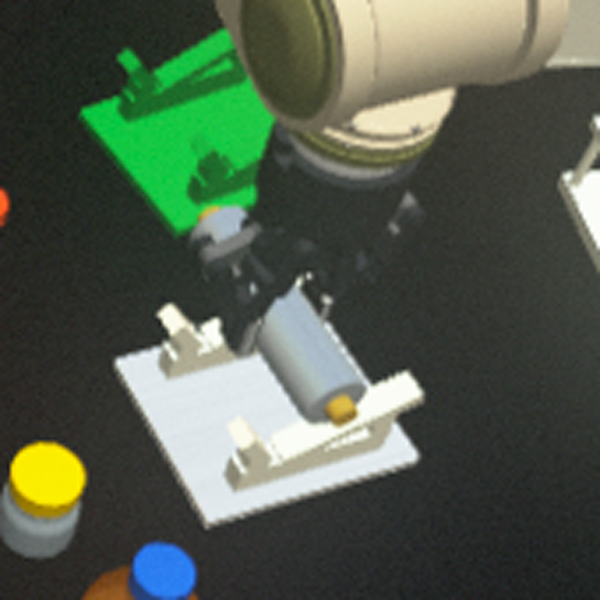

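The crop shows the bar held level above the white V, with its near brass stub at crop (341,408). Its centre is within 1 mm of the seat along x. Now I lower it.

Call:
send_rows([
  [[-0.0005,0,0.02,0,0,0,-0.5],[0,0,0.02,0,0,0,-0.5],[0,0,0.01,0,0,0,-0.5],[0,0,0.002,0,0,0,-0.5],[0,0,0,0,0,0,-0.5],[0,0,0,0,0,0,-0.5]],
])

```text
time_s: 10.4
position: [0.5875, 0.2847, 0.0685]
tool_rot: [[0.966, 0.259, 0.001], [0.259, -0.966, 0.001], [0.001, -0.001, -1.0]]
ft_force: [1.0, -0.3, -4.5]
grip_width: 0.038
gripper_force: 82.3
```

Call:
send_rows([
  [[0,0,0.0015,0,0,0,-0.5],[0,0,0.0015,0,0,0,-0.5],[0,0,0,0,0,0,-0.5]],
])

```text
time_s: 10.78
position: [0.5876, 0.2858, 0.0664]
tool_rot: [[0.966, 0.26, 0.002], [0.26, -0.966, 0.003], [0.003, -0.002, -1.0]]
ft_force: [-1.3, 5.1, 6.9]
grip_width: 0.0383
gripper_force: 83.7
```

Call:
send_rows([
  [[0,-0.0015,0.0005,0,0,0,-0.5],[0,0,0.001,0,0,0,-0.5],[0,0,0,0,0,0,-0.5],[0,0,0,0,0,0,-0.5]],
], squeeze=30)

```text
time_s: 11.28
position: [0.5871, 0.2871, 0.0644]
tool_rot: [[0.966, 0.26, 0.002], [0.26, -0.966, 0.003], [0.002, -0.002, -1.0]]
ft_force: [-1.7, 6.1, 7.6]
grip_width: 0.0377
gripper_force: 83.7
```

Call:
send_rows([
  [[0,-0.0012,0.0005,0,0,0,-0.4],[0,0,0.0005,0,0,0,-0.4],[0,0,0,0,0,0,-0.4]],
], squeeze=30)

```text
time_s: 11.65
position: [0.5869, 0.2876, 0.0637]
tool_rot: [[0.966, 0.259, 0.002], [0.259, -0.966, 0.002], [0.002, -0.001, -1.0]]
ft_force: [-3.2, 2.2, 10.8]
grip_width: 0.038
gripper_force: 83.7
```

Call:
send_rows([
  [[0,0,-0.0005,0,0,0,-0.4],[0,0,0,0,0,0,-0.1],[0,0,0,0,0,0,0],[0,0,0,0,0,0,0.1],[0,0,0,0,0,0,0.3],[0,0,0,0,0,0,0.4]],
])

```text
time_s: 12.4
position: [0.5865, 0.2871, 0.0626]
tool_rot: [[0.966, 0.259, -0.001], [0.259, -0.966, 0.001], [-0.0, -0.001, -1.0]]
ft_force: [-0.3, 0.2, -0.4]
grip_width: 0.0598
gripper_force: 0.0
```

Call:
send_rows([
  [[0,0,-0.01,0,0,0,0.5],[0,0,-0.02,0,0,0,0.5],[0,0,-0.03,0,0,0,0.5],[0,0,-0.04,0,0,0,0.5],[0,0,-0.04,0,0,0,0.5],[0,0.06,-0.03,0,0,0,0.5],[0,0.06,0,0,0,0,0.5],[0,0.06,0,0,0,0,0.5],[0,0.06,0,0,0,0,0.5],[0,0,0,0,0,0,0.5]],
])

```text
time_s: 13.65
position: [0.6484, 0.0552, 0.2308]
tool_rot: [[0.967, 0.254, -0.0], [0.254, -0.967, 0.0], [0.0, -0.0, -1.0]]
ft_force: [-0.1, 1.0, -0.8]
grip_width: 0.0639
gripper_force: 0.0
```

```bash
cat > seat.py <<'E'
from plan import *
from scipy.optimize import least_squares
th=np.radians(15);C=np.c_[[np.cos(th),np.sin(th),0],[-np.sin(th),np.cos(th),0],[0,0,1]];O=np.array([.5873,.2848,0])
def seat(n):
    im,W,K,R,t=grab(n);hsv=cv2.cvtColor(im,cv2.COLOR_RGB2HSV);L=(W-O)@C
    m=(abs(L[...,0])<.1)&(abs(L[...,1])<.035)&(L[...,2]>.055)&(L[...,2]<.09)&(hsv[...,2]<200)&(hsv[...,1]<70)
    p=L[m]
    def f(a):
        u=np.array([1,a[2],a[3]]);u/=np.linalg.norm(u);q=p-np.array([0,a[0],a[1]]);return np.linalg.norm(q-np.outer(q@u,u),axis=1)-.02
    a=least_squares(f,[0,.06,0,0],loss='soft_l1',f_scale=.001).x
    print(n,len(p),'y,z',a[:2],'deg',np.degrees(a[2:]),'x',np.percentile(p[abs(f(a))<.003][:,0],[.5,99.5]))
    return im,L,hsv
E
python3 - <<'E'
from seat import *
seat('scene');seat('top')
go(frame(19.5),(.5303,.002,.042),back=.1)
go(frame(19.5-180),(.5303,.002,.042),back=.1)
E
```

```text
scene 961 y,z [0.0011 0.0585] deg [-0.073  -0.1167] x [-0.07    0.0687]
top 670 y,z [0.001  0.0601] deg [0.0744 0.2958] x [-0.0756  0.0619]
t 13.75 pos [0.6476 0.0591 0.2309] turn [-0.0008 -0.001  -1.6499] ang 94.53003103129286 
shift(new axes) [-0.0147 -0.1297  0.0829] shift(cur axes) [-0.1281  0.025   0.0829] world [-0.1173 -0.0571 -0.0829] q [-5.2 33.1 59.2  0.1 87.8 69.8]
t 13.75 pos [0.6476 0.0591 0.2309] turn [-0.001   0.0008  1.4917] ang 85.47000783508534 
shift(new axes) [0.0147 0.1297 0.0829] shift(cur axes) [-0.1281  0.025   0.0829] world [-0.1173 -0.0571 -0.0829] q [-5.2 33.1 59.2  0.1 87.8 69.8]
```

Call:
send_rows([
  [[0,0,0,0,0,-0.1833,0.5],[0,0,0,0,0,-0.1833,0.5],[0,0,0,0,0,-0.1833,0.5],[0,0,0,0,0,-0.1833,0.5],[0,0,0,0,0,-0.1833,0.5],[0,0,0,0,0,-0.1833,0.5],[0,0,0,0,0,-0.1833,0.5],[0,0,0,0,0,-0.1833,0.5],[0,0,0,0,0,-0.1833,0.5],[0,0,0,0,0,0,0.5]],
])

```text
time_s: 15.0
position: [0.6474, 0.0609, 0.2309]
tool_rot: [[-0.335, 0.942, -0.0], [0.942, 0.335, 0.001], [0.001, 0.0, -1.0]]
ft_force: [-0.2, -0.1, -0.7]
grip_width: 0.0641
gripper_force: 0.0
```

Call:
send_rows([
  [[-0.0037,-0.0324,0.02,0,0,0,0.5],[-0.0037,-0.0324,0.02,0,0,0,0.5],[-0.0037,-0.0324,0.02,0,0,0,0.5],[-0.0037,-0.0324,0.02,0,0,0,0.5],[0,0,0,0,0,0,0.5],[0,0,0,0,0,0,0.5]],
])

```text
time_s: 15.75
position: [0.5314, 0.0025, 0.1513]
tool_rot: [[-0.333, 0.943, 0.001], [0.943, 0.333, 0.001], [0.0, 0.002, -1.0]]
ft_force: [0.6, 0.2, 0.4]
grip_width: 0.0641
gripper_force: 0.0
```

```bash
python3 - <<'E'
from plan import *
im,W,K,R,t=grab('scene'); s=telemetry.observe(); T=s['tool_rot'];p=s['position'];L=(W-p)@T
hsv=cv2.cvtColor(im,cv2.COLOR_RGB2HSV)
wood=(hsv[...,0]>8)&(hsv[...,0]<22)&(hsv[...,1]>70)&(hsv[...,2]>60)&(abs(L[...,0])<.08)&(abs(L[...,1])<.1)
q=L[wood&(W[...,2]>.03)];print('block x',np.percentile(q[:,0],[2,98]),'y',np.percentile(q[:,1],[2,98]),'z',np.percentile(q[:,2],[1,50]),len(q))
q=L[wood&(W[...,2]>.003)&(W[...,2]<.03)];print('wedge x',np.percentile(q[:,0],[1,99]),'y',np.percentile(q[:,1],[1,99]),cv2.minAreaRect((q[:,:2]*1000).astype(np.float32)))
go(frame(19.5),(.5303,.002,.042))
E
```

```text
block x [-0.0172  0.0131] y [-0.0154  0.0361] z [-0.0853  0.0959] 267
wedge x [-0.0273  0.0188] y [-0.0648  0.0648] ((2.4666996002197266, -0.545684814453125), (60.937923431396484, 133.27146911621094), 0.1021532416343689)
t 15.8 pos [0.5316 0.0025 0.1513] turn [ 0.0017  0.0001 -0.0001] ang 0.09828444054365604 
shift(new axes) [-0.0001 -0.0014  0.1033] shift(cur axes) [-0.0001 -0.0015  0.1033] world [-0.0013 -0.0005 -0.1033] q [-12.5  25.8  86.8   0.1  67.3 -32. ]
```

Call:
send_rows([
  [[0,0,0.03,0,0,0,0.5],[0,0,0.03,0,0,0,0.5],[0,0,0.025,0,0,0,0.5],[0,0,0.017,0,0,0,0.5],[0,0,0,0,0,0,0.5],[0,0,0,0,0,0,0.2],[0,0,0,0,0,0,0],[0,0,0,0,0,0,-0.3],[0,0,0,0,0,0,-0.6],[0,0,0,0,0,0,-0.6],[0,0,0,0,0,0,-0.6]],
], squeeze=40)

```text
time_s: 17.18
position: [0.5306, 0.0021, 0.0491]
tool_rot: [[-0.335, 0.942, 0.0], [0.942, 0.335, 0.001], [0.0, 0.001, -1.0]]
ft_force: [-1.2, 0.5, 6.0]
grip_width: 0.0295
gripper_force: 40.5
```

Call:
send_rows([
  [[0,0,-0.005,0,0,0,-0.6],[0,0,-0.015,0,0,0,-0.6],[0,0,-0.03,0,0,0,-0.6],[0,0,-0.04,0,0,0,-0.6],[0,0,-0.04,0,0,0,-0.6],[0,0,-0.03,0,0,0,-0.6],[0,0,0,0,0,0,-0.6]],
], squeeze=60)

```text
time_s: 18.05
position: [0.5311, 0.0019, 0.2109]
tool_rot: [[-0.335, 0.942, 0.004], [0.942, 0.335, -0.0], [-0.002, 0.004, -1.0]]
ft_force: [-0.0, 0.2, -1.5]
grip_width: 0.0292
gripper_force: 59.7
```

```bash
cat > ch.py <<'E'
from seat import *
th=np.radians(15); t20=np.radians(20)
Y=C@[0,np.cos(t20),np.sin(t20)];Z=C@[0,-np.sin(t20),np.cos(t20)]
Rc=frame(15,1,20)
F=O+C@[0,.001,0]+C@[0,.0344,.103]
def to(dy,dz): go(Rc,F+dy*Y+dz*Z,off=0)
E
python3 - <<'E'
from ch import *
print(Rc.T@Y,Rc.T@Z,F); to(.02,.08)
E
```

```text
[ 1. -0.  0.] [-0.  0. -1.] [0.5781 0.319  0.103 ]
t 18.05 pos [0.5311 0.0019 0.2109] turn [-0.0097  0.3504  0.0794] ang 20.59475950212929 
shift(new axes) [0.2594 0.1275 0.122 ] shift(cur axes) [0.2745 0.1496 0.026 ] world [ 0.0493  0.3088 -0.0259] q [-12.6  22.   82.    0.   75.8 -32.2]
```

Call:
send_rows([
  [[0.0343,0.0187,0,0,0,0,-0.6],[0.0343,0.0187,0,0,0,0,-0.6],[0.0343,0.0187,0,0,0,0,-0.6],[0.0343,0.0187,0,0,0,0,-0.6],[0.0343,0.0187,0,0,0,0,-0.6],[0.0343,0.0187,0,0,0,0,-0.6],[0.0343,0.0187,0,0,0,0,-0.6],[0.0343,0.0187,0,0,0,0,-0.6],[0,0,0,0,0,0,-0.6]],
])

```text
time_s: 19.18
position: [0.5789, 0.3128, 0.2065]
tool_rot: [[-0.337, 0.941, -0.003], [0.941, 0.337, 0.0], [0.001, -0.003, -1.0]]
ft_force: [0.0, -1.0, -2.8]
grip_width: 0.0295
gripper_force: 59.8
```

Call:
send_rows([
  [[0,0,0,-0.0025,0.0876,0.02,-0.6],[0,0,0,-0.0025,0.0876,0.02,-0.6],[0,0,0,-0.0025,0.0876,0.02,-0.6],[0,0,0,-0.0025,0.0876,0.02,-0.6],[0,0,0,0,0,0,-0.6],[0,0,0,0,0,0,-0.6]],
])

```text
time_s: 19.92
position: [0.5795, 0.3103, 0.2083]
tool_rot: [[-0.241, 0.966, -0.093], [0.908, 0.258, 0.33], [0.343, -0.005, -0.939]]
ft_force: [-0.7, 0.5, -2.6]
grip_width: 0.0293
gripper_force: 59.9
```

```bash
python3 - <<'E'
from ch import *
to(.012,.015)
im,W,K,R,t=grab('scene'); s=telemetry.observe(); L=(W-s['position'])@s['tool_rot']
hsv=cv2.cvtColor(im,cv2.COLOR_RGB2HSV)
w=(hsv[...,0]>8)&(hsv[...,0]<22)&(hsv[...,1]>70)&(hsv[...,2]>60)&(abs(L[...,0])<.06)&(abs(L[...,1])<.1)&(L[...,2]>.02)&(L[...,2]<.06)
q=L[w];print('wedge x',np.percentile(q[:,0],[1,99]),'y',np.percentile(q[:,1],[1,99]),'z',np.percentile(q[:,2],[1,99]))
cv2.imwrite('pics/k1.png',cv2.resize(im[110:290,370:550],(600,600),interpolation=cv2.INTER_CUBIC)[...,::-1])
E
```

```text
t 19.925 pos [0.5795 0.3103 0.2083] turn [-0.0045 -0.0007 -0.0024] ang 0.2923218700451123 
shift(new axes) [-0.0158  0.0009  0.0869] shift(cur axes) [-0.0159  0.0013  0.0869] world [-0.003   0.0146 -0.0871] q [10.7 34.  63.7 20.1 84.5 -6.5]
wedge x [-0.0278  0.0178] y [-0.0608  0.0672] z [0.0245 0.0487]
```

View pics/k1.png

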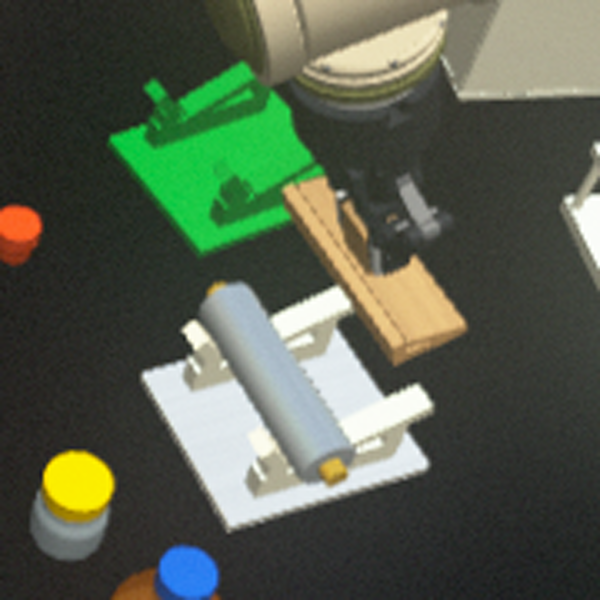

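The crop shows the chock held parallel to the bar with its face towards it, and the bar resting in the V with stubs at crop (215,289) and (333,470). Next I close in above the shallow flank.

Call:
send_rows([
  [[-0.0053,0,0.02,-0.004,0,-0.002,-0.6],[-0.0053,0,0.02,0,0,0,-0.6],[-0.0053,0,0.02,0,0,0,-0.6],[0,0,0.017,0,0,0,-0.6],[0,0,0.01,0,0,0,-0.6],[0,0,0,0,0,0,-0.6],[0,0,0,0,0,0,-0.6]],
])

```text
time_s: 20.85
position: [0.5761, 0.3252, 0.1223]
tool_rot: [[-0.243, 0.966, -0.088], [0.907, 0.259, 0.333], [0.344, 0.002, -0.939]]
ft_force: [0.1, 0.4, -2.1]
grip_width: 0.0292
gripper_force: 59.9
```

```bash
python3 - <<'E'
from ch import *
to(.002,.001)
im,L,hsv=seat('scene')
w=(hsv[...,0]>8)&(hsv[...,0]<22)&(hsv[...,1]>70)&(hsv[...,2]>60)&(abs(L[...,0])<.1)&(L[...,1]>0)&(L[...,1]<.1)&(L[...,2]>.05)&(L[...,2]<.12)
q=L[w];print('chock in cradle x',np.percentile(q[:,0],[.5,99.5]),'y',np.percentile(q[:,1],[1,99]))
E
```

```text
t 20.85 pos [0.5761 0.3252 0.1223] turn [ 0.0015 -0.0022  0.0004] ang 0.15161348700069452 
shift(new axes) [-0.0108  0.0004  0.0149] shift(cur axes) [-0.0108  0.0004  0.0149] world [ 0.0017 -0.0047 -0.0177] q [12.1 38.6 69.9 21.  73.5 -9.3]
scene 946 y,z [0.0013 0.0586] deg [ 0.083  -0.2662] x [-0.0699  0.0692]
chock in cradle x [-0.0636  0.0779] y [0.0252 0.0737]
```

Call:
send_rows([
  [[-0.003,0,0.006,0,0,0,-0.6],[-0.003,0,0.005,0,0,0,-0.6],[-0.001,0,0.001,0,0,0,-0.6],[0,0,0,0,0,0,-0.6],[0,0,0,0,0,0,-0.6]],
])

```text
time_s: 21.52
position: [0.5764, 0.3228, 0.108]
tool_rot: [[-0.243, 0.966, -0.089], [0.907, 0.259, 0.333], [0.344, 0.0, -0.939]]
ft_force: [0.4, 0.1, -2.5]
grip_width: 0.0291
gripper_force: 59.9
```

Call:
send_rows([
  [[0,0,0.001,0,0,0,-0.6],[0,0,0.001,0,0,0,-0.6],[0,0,0,0,0,0,-0.6]],
])

```text
time_s: 21.9
position: [0.5761, 0.3235, 0.1059]
tool_rot: [[-0.243, 0.966, -0.089], [0.907, 0.259, 0.332], [0.344, -0.0, -0.939]]
ft_force: [-0.8, 0.2, -1.7]
grip_width: 0.0292
gripper_force: 59.9
```

```bash
python3 - <<'E'
from ch import *
to(0,0)
im,L,hsv=seat('scene')
w=(hsv[...,0]>8)&(hsv[...,0]<22)&(hsv[...,1]>70)&(hsv[...,2]>60)&(abs(L[...,0])<.1)&(L[...,1]>0.025)&(L[...,1]<.1)&(L[...,2]>.05)&(L[...,2]<.12)
q=L[w];print('chock in cradle x',np.percentile(q[:,0],[.5,99.5]),'y',np.percentile(q[:,1],[1,99]))
E
```

```text
t 21.9 pos [0.5761 0.3235 0.1059] turn [-0.     -0.0023 -0.0002] ang 0.1341224308820448 
shift(new axes) [-0.0055  0.0008  0.001 ] shift(cur axes) [-0.0055  0.0008  0.001 ] world [ 0.002  -0.0045 -0.0029] q [ 11.9  39.6  70.9  21.2  71.8 -10.2]
scene 940 y,z [0.0013 0.0585] deg [ 0.0696 -0.2401] x [-0.07    0.0691]
chock in cradle x [-0.0638  0.0667] y [0.0252 0.0719]
```

Call:
send_rows([
  [[-0.0015,0,0.001,0,0,0,-0.6],[-0.0015,0,0.001,0,0,0,-0.6],[0,0,0,0,0,0,-0.6],[0,0,0,0,0,0,-0.6]],
])

```text
time_s: 22.45
position: [0.577, 0.3215, 0.1039]
tool_rot: [[-0.243, 0.966, -0.088], [0.907, 0.259, 0.333], [0.345, 0.001, -0.939]]
ft_force: [-1.7, 1.1, 5.5]
grip_width: 0.029
gripper_force: 60.8
```

Call:
send_rows([
  [[-0.001,0,-0.0003,0,0,0,-0.6],[-0.001,0,0,0,0,0,-0.6],[0,0,0,0,0,0,-0.6],[0,0,0,0,0,0,-0.6]],
])

```text
time_s: 22.95
position: [0.5776, 0.3195, 0.1031]
tool_rot: [[-0.243, 0.966, -0.088], [0.907, 0.258, 0.333], [0.344, 0.001, -0.939]]
ft_force: [0.6, -0.5, 5.1]
grip_width: 0.0291
gripper_force: 60.9
```

```bash
python3 - <<'E'
from ch import *
to(0,0); print(Rc.T@telemetry.observe()['ft_force'])
E
```

```text
t 22.95 pos [0.5776 0.3195 0.1031] turn [ 0.0013 -0.0025  0.    ] ang 0.1608065878072629 
shift(new axes) [-0.0006  0.0004 -0.0001] shift(cur axes) [-0.0006  0.0004 -0.0001] world [ 0.0006 -0.0005 -0.0001] q [ 11.5  39.8  71.2  21.3  71.5 -10.7]
[ 1.1746  0.5065 -5.0391]
```

Call:
send_rows([
  [[-0.0007,0,0,0,0,0,-0.6],[-0.0008,0,0,0,0,0,-0.6],[0,0,0,0,0,0,-0.6]],
])

```text
time_s: 23.32
position: [0.5778, 0.3185, 0.1028]
tool_rot: [[-0.243, 0.966, -0.088], [0.907, 0.259, 0.334], [0.345, 0.001, -0.939]]
ft_force: [0.4, 2.1, 6.1]
grip_width: 0.0295
gripper_force: 60.8
```

```bash
python3 - <<'E'
from ch import *
to(0,0); print(Rc.T@telemetry.observe()['ft_force'])
E
```

```text
t 23.325 pos [0.5778 0.3185 0.1028] turn [ 0.0014 -0.0032  0.0003] ang 0.20089723060164788 
shift(new axes) [ 0.0005  0.0004 -0.    ] shift(cur axes) [ 0.0005  0.0004 -0.    ] world [0.0003 0.0005 0.0002] q [ 11.4  39.8  71.2  21.3  71.5 -10.8]
[ 3.9236  0.9244 -5.0783]
```

Call:
send_rows([
  [[-0.0008,0,0,0,0,0,-0.6],[0,0,0,0,0,0,-0.6],[0,0,0,0,0,0,-0.6]],
])

```text
time_s: 23.7
position: [0.5779, 0.3183, 0.1028]
tool_rot: [[-0.243, 0.966, -0.088], [0.906, 0.259, 0.335], [0.346, 0.002, -0.938]]
ft_force: [-1.2, 5.0, 6.4]
grip_width: 0.0293
gripper_force: 60.7
```

```bash
python3 - <<'E'
from ch import *
to(0,0); print(Rc.T@telemetry.observe()['ft_force'])
E
```

```text
t 23.7 pos [0.5779 0.3183 0.1028] turn [ 0.0015 -0.0043  0.0006] ang 0.26167297677076934 
shift(new axes) [0.0006 0.0004 0.    ] shift(cur axes) [0.0006 0.0004 0.    ] world [0.0003 0.0007 0.0002] q [ 11.4  39.8  71.3  21.4  71.5 -10.9]
[ 7.0184  0.1332 -4.307 ]
```

Call:
send_rows([
  [[0,0,0,0,0,0,-0.3],[0,0,0,0,0,0,-0.2],[0,0,0,0,0,0,-0.1],[0,0,0,0,0,0,0.1],[0,0,0,0,0,0,0.3],[0,0,0,0,0,0,0.3]],
])

```text
time_s: 24.45
position: [0.5778, 0.3173, 0.1018]
tool_rot: [[-0.243, 0.966, -0.089], [0.907, 0.259, 0.332], [0.344, 0.0, -0.939]]
ft_force: [-0.2, -0.3, 0.0]
grip_width: 0.0555
gripper_force: 0.0
```

Call:
send_rows([
  [[0,0,-0.01,0,0,0,0.3],[0,0,-0.02,0,0,0,0.3],[0,0,-0.03,0,0,0,0.3],[0,0,-0.04,0,0,0,0.3],[0,0,-0.05,0,0,0,0.3],[0,-0.06,-0.02,0,0,0,0.3],[0,-0.06,0,0,0,0,0.3],[0,-0.06,0,0,0,0,0.3],[0,0,0,0,0,0,0.3]],
])

```text
time_s: 25.58
position: [0.416, 0.214, 0.262]
tool_rot: [[-0.242, 0.966, -0.09], [0.907, 0.258, 0.332], [0.344, -0.001, -0.939]]
ft_force: [0.5, 0.1, 0.4]
grip_width: 0.0558
gripper_force: 0.0
```

```bash
python3 - <<'E'
from ch import *
ims=[]
for n,(u0,v0) in dict(scene=(400,170),top=(160,130)).items():
    im,L,hsv=seat(n)
    w=(hsv[...,0]>8)&(hsv[...,0]<22)&(hsv[...,1]>70)&(hsv[...,2]>60)&(abs(L[...,0])<.1)&(L[...,1]>0.02)&(L[...,1]<.1)&(L[...,2]>.05)&(L[...,2]<.12)
    q=L[w];Lc=(q-[0,.023,.058])@np.c_[[1,0,0],[0,np.cos(t20),np.sin(t20)],[0,-np.sin(t20),np.cos(t20)]]
    print('chock x',np.percentile(q[:,0],[.5,99.5]),'along flank from face',np.percentile(Lc[:,1],[1,99]),'normal',np.percentile(Lc[:,2],[1,60,99]))
    b=q[Lc[:,2]>.035];print('  block top x',np.percentile(b[:,0],[3,97]))
    fr=q[(Lc[:,1]<.004)&(abs(Lc[:,2])<.014)]; print('  front edge yaw',np.degrees(np.polyfit(fr[:,0],fr[:,1],1)[0]) if len(fr)>20 else None)
    ims.append(cv2.resize(im[v0:v0+120,u0:u0+120],(400,400),interpolation=cv2.INTER_CUBIC))
cv2.imwrite('pics/e1.png',np.hstack(ims)[...,::-1])
E
```

```text
scene 953 y,z [0.0011 0.0585] deg [-0.0823 -0.2901] x [-0.0694  0.0691]
chock x [-0.0641  0.0669] along flank from face [0.0011 0.0452] normal [-0.0089  0.0092  0.0488]
  block top x [-0.0116  0.0167]
  front edge yaw 0.628138449318941
top 276 y,z [-0.0001  0.0609] deg [ 1.5256 -1.0908] x [-0.0109  0.0634]
chock x [-0.0679  0.0623] along flank from face [0.0016 0.0463] normal [-0.007   0.0083  0.0516]
  block top x [-0.0185  0.0107]
  front edge yaw 0.03540228147928732
```

View pics/e1.png

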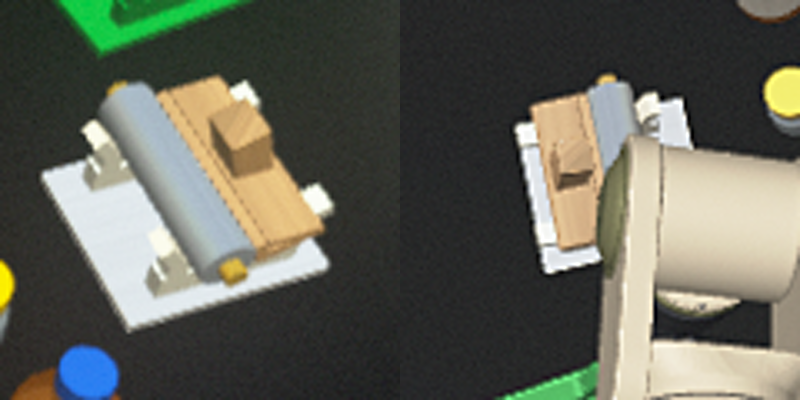

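The left pane shows the bar in the V and the chock flat on the shallow flank, its front edge against the bar from crop (165,90) to (255,250). The right pane agrees, though the arm hides part of it. Both cameras put the chock and bar within about 3 mm of centre, and they average under 1 mm off. The gripper is clear, so I hand the job in.

```bash
python3 -c "
from rig import env; print(env.close_job())"
```

```text
the job is handed in; nothing more can be done
None
```

The job is handed in: the bar lies level and centred in the cradle's V, and the middle-sized chock lies flat on the shallow flank against it. Both are released, and I disturbed nothing else that I could see; the simulator gave no verdict.

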